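Close the carver's tool chest

ROBOT

A 7-joint arm with a two-finger parallel gripper is mounted at the origin on the work surface. World frame = base frame: x ahead of the robot, y to its left, z up, the work surface at z = 0. Lengths are in m, angles in rad, forces in N, time in s.
With the tool pointing down it reaches from about 0.425 to 0.8 m from the base axis. Payload 8.3 kg.
Tool frame: the origin (TCP) lies between the finger pads; the fingertips stand 11 mm ahead of it and the grasp point (between the pads) lies 8 mm behind it; z points along the fingers, y is the direction in which the jaws open and shut (so a half turn about z gives the same grasp; the last joint's range is limited). The gripper opens to 85 mm and grips with 20 to 120 N. Pads are 22 mm wide; open, the fingers measure 114 mm over their backs; the gripper's body (76 mm by 85 mm) begins 54 mm behind the grasp point. The pads swing forward as they close: fully open they stand 13 mm farther back than shut.
Start: joints at [-1.281, 0.383, 0.016, 1.37, -0.006, 1.388, -0.046], TCP at [0.216, 0.587, 0.242] pointing down, gripper open.
Joint ranges: [-2.95, 2.95], [-0.25, 2.06], [-1.52, 1.56], [0.18, 2.33], [-1.44, 4.58], [0.02, 2.06], [-3.01, 3.01]. Speed limits (rad/s): [2.39, 2.39, 3.01, 3.01, 3.14, 3.14, 3.14].

INTERFACE

Orientations are given as a unit quaternion [x, y, z, w].
In Python, from bench import arm, optics gives the robot as it stands.
- The arm moves only by the shell command python3 -m pendant 'ROWS' [FORCE]. ROWS is JSON, a list of rows, each a list of 7 numbers: the shift along the world's x, y, z in m, then the turn, a rotation vector about the world's x, y, z in rad, then the opening, from 0 (shut) to 1 (fully open). In form: [[tx, ty, tz, wx, wy, wz, gripper], ...]. A call has 1 to 5 rows; each row is the pose to reach, as a shift and turn from the pose commanded when the call began; what a row does not reach only later rows make up. A row lasts 1/8 s, in which the tool goes at most 62.5 mm and 10.7 degrees, less where a joint would pass 70% of its speed; a pose out of reach is approached as far as the arm can. A call with a gripper value outside its range is refused whole. The fingers move at their own pace and stop on an object; FORCE is the grip in N (left out, the last holds). Time passes only in rows, so rows that repeat a pose let the fingers close. It gives the time, the measured TCP pose, the force and the opening at its end, in the units of the state.
- arm.sense(): the state, without advancing time (a new reading comes with each control period).
- optics.camera(name): name is "side" or "top"; returns the picture (400x640x3 uint8, blue, green, red); there is no depth.
- optics.camera_model(name): a dict with "vertical_fov" (degrees; the focal length in pixels is half the picture's height over the tangent of half this angle, whatever the lens; pixels are square), "cx", "cy" (the principal point, pixels), "cam_to_world" (4x4, takes a point from camera to world coordinates). Camera axes: x right, y up, looking along -z (the intrinsics and any distortion apply to the point x, -y, -z); pixel columns grow to the right and rows downward; lengths in m; the calibration is good to about 2 mm. A picture is of the moment at which its call begins. camera_model takes no time and is no camera call.
- arm.close_job(): hands the job in, once; it reports no verdict.
The state is a dict: "t": time; "joint_pos": joint angles; "joint_vel": joint speeds; "joint_efforts": joint torques, N m; "tcp_pos": TCP position; "ee_rot": TCP orientation; "force": force on the tool from outside, world axes, zero at the start; "moment": the same for the moment, N m; "grip_width": finger opening in m.
Only numpy, scipy, OpenCV 4.12 (cv2) and the standard library are available. Lean on these libraries where they do the work, as an engineer would, in place of code of your own. Each camera call takes 0.05 s, during which the arm holds its last target.

TASK

The carver's tool chest stands open on its locked folding lid stay. Break the stay by pressing its knuckle down out of line while the lid still stands, then lower the lid gently until it is fully shut, without ever letting it fall or slam, and leave the things lying around the chest where they are.

Things in the scene. Friction and masses are not known exactly. Their poses are not given: they have to be found in the camera images.
- chest: Fixed dark wooden tool chest, 280 mm (own x) by 200 mm (own y), rim 130 mm above the bench; walls 10 mm. Origin: centre of its underside on the bench. Own z is up; the lid's hinge runs along the top of its +y long wall; the folding stay is inside, along the inner face of its +x end wall. Gouges lie in a low rack inside, below 50 mm.
- lid (a joint): Angle of the lid in rad: 0 = fully shut (flat on the rim), 1.43 = open as the locked stay holds it (the most it opens is 1.63). The lid is a 284 x 206 x 12 mm wooden board of about 0.6 kg. Friction in hinge and stay holds the lid by itself above about 1.1 rad; somewhere between there and about 0.6 rad, depending on its weight, an unsupported lid starts to fall and slams.
- knuckle (a joint): Fold angle of the stay at its knuckle in rad: 0 = locked, nearly straight, against its stop with the knuckle 4 mm over centre (the lid cannot be closed by force); it grows as the knuckle is pressed down and towards the hinge. The stay counts as broken above about 0.4; at 0.7 the lid has been drawn down to about 1.35 rad. It is a stiff pivot without spring, a few newtons move it, it stays where it is left and folds further (to about 2.6) as the lid is closed.
- knuckle_pin (a point): Centre of the stay's knuckle: a steel barrel of 20 mm diameter, 32 mm long along the chest's x, joining two flat steel bars 14 mm high that rise from the foot pivot to the lid. While locked it stands about 160 mm above the bench, free from above, its centre 22 mm from the chest's end wall.
- stay_foot (a point): Fixed pivot of the stay's lower bar, on the inner face of the chest's +x end wall, 25 mm below the rim and 155 mm from the hinge line. The knuckle swings about it on an arc of about 79 mm radius: when locked the knuckle lies above it and towards the hinge, so it starts downwards and towards the hinge.
- handle_bar (a point): Middle of the lid's handle: a round steel bar of 12 mm diameter parallel to the hinge, 110 mm between its two posts (10 mm thick), standing with its axis 42 mm off the lid's outer face and 175 mm from the hinge line. With the lid open it stands beyond the lid on the hinge side at about 310 mm height and can be pinched from above with a finger on each side; the bar can turn in the fingers. With the lid shut it is at 184 mm height above the lid.
- hinge_mid (a point): Middle of the lid's hinge line, on the chest's +y rim, 130 mm above the bench; the line runs along the chest's x. The handle bar swings about it at 183 mm radius, towards the chest's -y side as it closes.
- mallet: Brass-headed carving mallet standing on its head, 66 mm diameter, 170 mm high, origin under its foot. To be left alone.
- gouge_long: Carving gouge lying on the bench, 24 mm square wooden handle, about 240 mm long overall, origin at the ferrule. To be left alone.
- gouge_short: Shorter carving gouge lying on the bench, about 200 mm long, origin at the ferrule. To be left alone.
- oilstone: Grey sharpening stone on a wooden base, 170 x 70 x 34 mm, origin under its centre. To be left alone.

How it is judged:
On the way, in this order (a step that is already met when the one before it is completed fails the run):
1. the stay is broken at its knuckle (folded past 0.4 rad) while the lid still stands open (above 0.9 rad) (value of joint knuckle above 0.4 rad and value of joint lid above 0.9 rad), for 0.2 s.
2. the lid is shut (within 0.03 rad) (value of joint lid below 0.03 rad), for 0.2 s.
At the end, for the whole second after the job is handed in: The lid is shut to within 0.03 rad (about 6 mm at its front edge) and at rest with the stay folded (above 1.5 rad), and the mallet, oilstone and both gouges are within 30 mm of where they started (value of joint lid below 0.03 rad and velocity of joint lid between -0.05 and 0.05 rad/s and value of joint knuckle above 1.5 rad and distance of each of mallet, oilstone, gouge_long, gouge_short from where it was at the start of the episode below 0.03 m); the robot touches nothing.
It fails at once if the lid falls or is slammed: it closes faster than 1.5 rad/s (velocity of joint lid below -1.5 rad/s).
It fails at once if a bystander is moved by more than 30 mm (distance of any of mallet, oilstone, gouge_long, gouge_short from where it was at the start of the episode above 0.03 m).
It also fails if it takes over 58 s, if anything falls off the work surface, if the arm or the gripper's body presses on something with over 40 N, if the wrist force passes 120 N, or if a joint passes its speed limit or range.

## Working session

There is one attempt and no reset: what is moved stays moved. The work goes in short steps, Python scripts to look and compute and a shell command to move; the robot and the scene stay as the last step left them, time stands still between calls to the robot, and variables do not carry over. Pictures are saved under pics/ and viewed, and the job is handed in when it is done.

```bash
ls; mkdir -p pics
python3 - <<'E'
from bench import arm, optics
import cv2
for n in("side","top"):
    cv2.imwrite(f"pics/{n}0.png",optics.camera(n)); m=optics.camera_model(n); print(n,m)
s=arm.sense(); print(s)
E
```

```text
pics
side {'vertical_fov': 50.60384766745243, 'cx': 324.65197628198206, 'cy': 196.16283380512854, 'cam_to_world': array([[ 0.73096218, -0.43347045,  0.52706514,  1.11192259],
       [ 0.68229359,  0.44947527, -0.57658255, -0.59384232],
       [ 0.01302875,  0.7810732 ,  0.62430353,  0.88597167],
       [ 0.        ,  0.        ,  0.        ,  1.        ]])}
top {'vertical_fov': 46.0853283799968, 'cx': 321.40289909057566, 'cy': 204.65377060927747, 'cam_to_world': array([[-0.02206099,  0.99537015, -0.09354987,  0.44606618],
       [-0.99971963, -0.02276834, -0.00650059,  0.02138911],
       [-0.00860047,  0.09338023,  0.99559337,  1.41402731],
       [ 0.        ,  0.        ,  0.        ,  1.        ]])}
{'t': 0.1, 'joint_pos': array([-1.2808678 ,  0.38419173,  0.01637394,  1.37103637, -0.00630229,
        1.38821075, -0.04649772]), 'joint_vel': array([-0.00078838, -0.0026239 , -0.00268518, -0.00206942, -0.00011774,
        0.00035002, -0.00114426]), 'joint_efforts': array([ 3.19883133e-03, -6.29135942e+01,  8.47650301e-01, -3.72753775e+01,
        1.67713937e-02,  1.05011914e-02,  5.69423071e-05]), 'tcp_pos': array([0.21578397, 0.58610627, 0.24136113]), 'ee_rot': array([ 1.75467881e-01,  9.84484746e-01, -8.86687331e-04, -1.45359260e-04]), 'force': array([ 1.28704928, -1.00977061, -0.47258406]), 'moment': array([0.08421346, 0.01793743, 0.02931153]), 'grip_width': 0.08540874130281569}
```

View pics/side0.png

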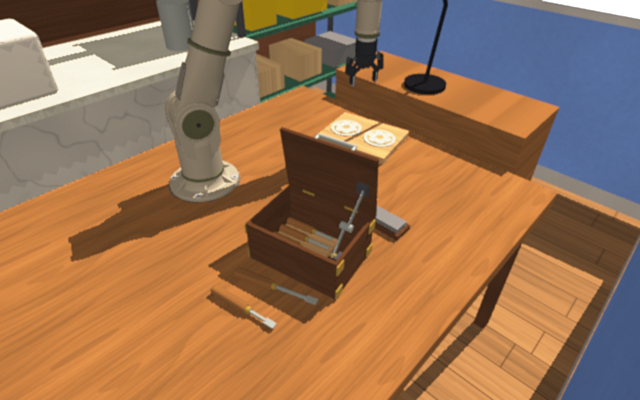

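View pics/top0.png

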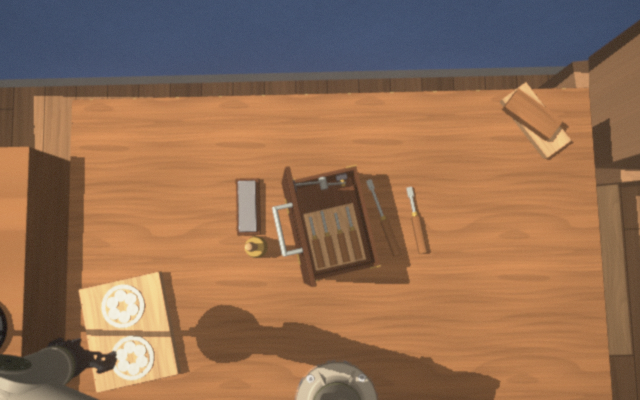

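The side view shows the open chest at about (310,240) with the stay at (350,220). In the top view the chest is at (335,222), its hinge to the left (world +y) and the stay at the top (far end), knuckle about (323,183). The handle bar runs from (275,207) to (285,255), with the mallet at (254,247) and the oilstone at (248,207). I'll zoom in to measure.

Run:
```python
import cv2
a=cv2.imread("pics/top0.png")[155:295,225:435]; cv2.imwrite("pics/top0z.png",cv2.resize(a,None,fx=3.8,fy=3.8,interpolation=cv2.INTER_CUBIC))
a=cv2.imread("pics/side0.png")[115:305,230:420]; cv2.imwrite("pics/side0z.png",cv2.resize(a,None,fx=3.1,fy=3.1,interpolation=cv2.INTER_CUBIC))
```

```text
(no output)
```

View pics/top0z.png

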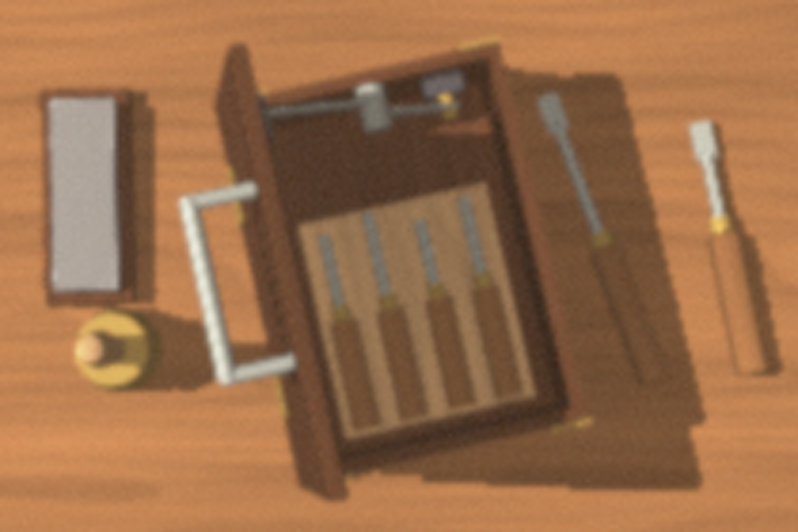

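View pics/side0z.png

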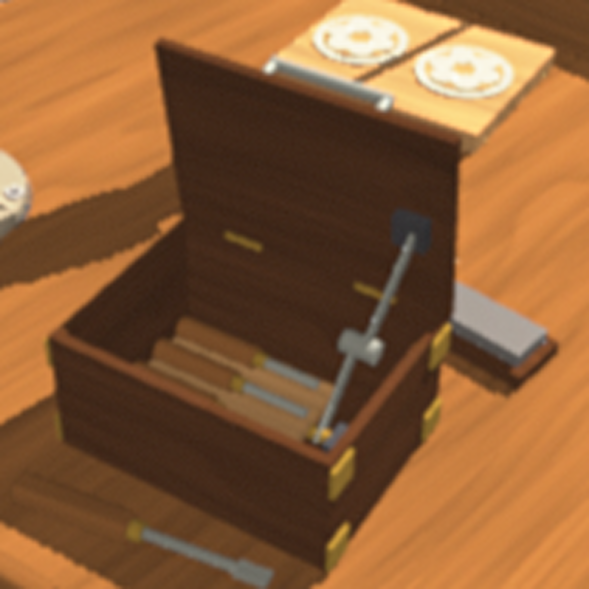

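```bash
cat > h.py <<'E'
import numpy as np
from bench import arm, optics
def proj(n,P,M={}):
    m=M.setdefault(n,optics.camera_model(n)); T=np.linalg.inv(m["cam_to_world"]); f=200/np.tan(np.radians(m["vertical_fov"])/2)
    p=np.atleast_2d(P)@T[:3,:3].T+T[:3,3]
    return np.c_[m["cx"]+f*p[:,0]/-p[:,2], m["cy"]+f*p[:,1]/p[:,2]]
def ch(q,P):
    c,s=np.cos(q[2]),np.sin(q[2]); P=np.atleast_2d(P)
    return np.c_[q[0]+c*P[:,0]-s*P[:,1], q[1]+s*P[:,0]+c*P[:,1], P[:,2]]
def lid(x,d,h,th): return [x,.1-d*np.cos(th)+h*np.sin(th),.13+d*np.sin(th)+h*np.cos(th)]
E
python3 - <<'E'
from h import *
from scipy.optimize import least_squares
H=1.43
F=[("top",[.14,-.1,.13],(498,45)),("top",[-.14,-.1,.13],(570,415)),
("top",lid(.06,.175,.054,H),(187,200)),("top",lid(-.06,.175,.054,H),(226,377)),
("top",[.108,.002,.16],(372,107)),
("side",[.14,-.1,.13],(330,460)),("side",[-.14,-.1,.13],(55,338)),("side",[.14,-.1,0],(325,575)),
("side",[.108,.002,.16],(361,346)),("side",lid(-.142,.206,0,H),(160,45)),("side",lid(.142,.206,0,H),(460,147))]
def px(n,u): return np.array([225+u[0]/3.8,155+u[1]/3.8]) if n=="top" else np.array([230+u[0]/3.1,115+u[1]/3.1])
def r(q): return np.concatenate([proj(n,ch(q,P))[0]-px(n,u) for n,P,u in F])
s=least_squares(r,[.55,0,0.2],loss="soft_l1"); q=s.x; print(q); print(r(q).reshape(-1,2).round(1))
for nm,P in dict(knuckle=[.108,.002,.16],handle=lid(0,.175,.054,H),hinge=[0,.1,.13],foot=[.108,-.055,.105]).items(): print(nm,ch(q,P).round(4))
# mallet top: pixel
E
```

```text
[0.51818181 0.0033558  0.1858124 ]
[[ 0.3 -1.7]
 [ 3.4  0.8]
 [-0.5 -3.4]
 [-0.7  0.1]
 [-0.4 -0.8]
 [ 0.1  2.2]
 [-1.7 -1.9]
 [ 0.2 -0.6]
 [ 0.5  0.2]
 [-1.1 -2.3]
 [-0.7 -1.7]]
knuckle [[0.624  0.0253 0.16  ]]
handle [[0.4944 0.13   0.3108]]
hinge [[0.4997 0.1016 0.13  ]]
foot [[ 0.6345 -0.0307  0.105 ]]
```

```bash
cat > ov.py <<'E'
from h import *
import cv2,sys
def ov(src,n,q,H,out,box,k):
    a=cv2.imread(src); x0,y0,x1,y1=box; a=cv2.resize(a[y0:y1,x0:x1],None,fx=k,fy=k,interpolation=cv2.INTER_CUBIC)
    def L(A,B,c):
        p=(proj(n,ch(q,[A,B]))+.5-[x0,y0])*k
        cv2.line(a,*[tuple(int(v) for v in z) for z in p],c,1,cv2.LINE_AA)
    c=[(-.14,-.1),(.14,-.1),(.14,.1),(-.14,.1)]
    for i in range(4):
        j=(i+1)%4
        L([*c[i],.13],[*c[j],.13],(0,255,0)); L([*c[i],0],[*c[j],0],(255,255,0)); L([*c[i],0],[*c[i],.13],(255,255,0))
    for h in(0,.012):
        l=[lid(-.142,0,h,H),lid(.142,0,h,H),lid(.142,.206,h,H),lid(-.142,.206,h,H)]
        for i in range(4): L(l[i],l[(i+1)%4],(255,0,255))
    L(lid(.06,.175,.054,H),lid(-.06,.175,.054,H),(0,0,255))
    L([.092,.002,.16],[.124,.002,.16],(0,0,255)); L([.108,.002,.16],[.108,-.055,.105],(0,0,255))
    cv2.imwrite(out,a)
E
python3 - <<'E'
from ov import *
q=[0.51818181,0.0033558,0.1858124]
ov("pics/top0.png","top",q,1.43,"pics/o1.png",(225,155,435,295),3.8)
ov("pics/side0.png","side",q,1.43,"pics/o2.png",(230,115,420,305),3.1)
E
```

```text
(no output)
```

View pics/o1.png

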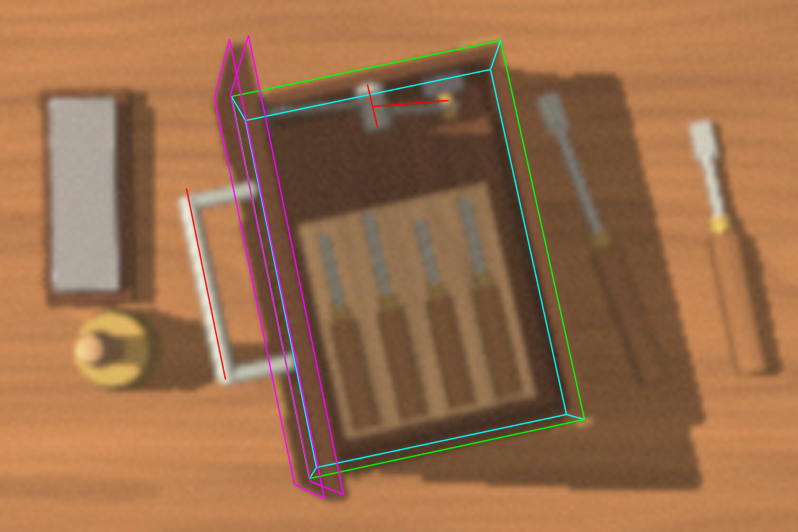

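View pics/o2.png

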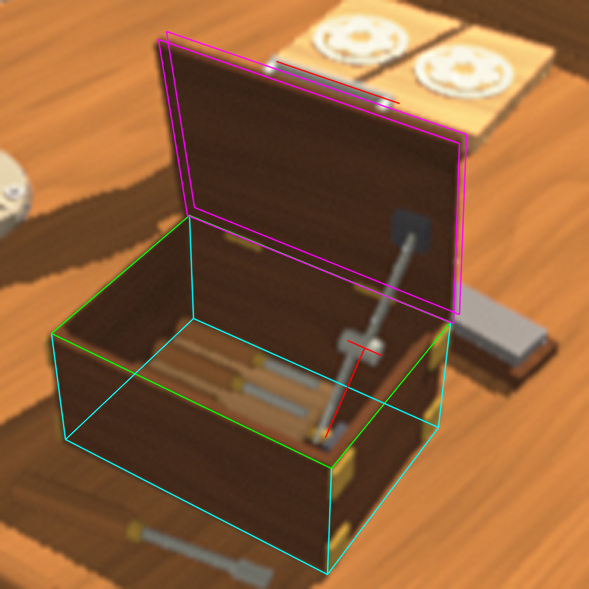

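The fit matches both views to within a few mm: chest at about (0.518, 0.003), yaw 0.186. Next I'll solve the stay kinematics and plan the press.

```bash
cat >> h.py <<'E'
Q=[0.5182,0.0034,0.186]
from scipy.spatial.transform import Rotation as R
E
python3 - <<'E'
from h import *
from scipy.optimize import fsolve,least_squares
L1=.079
def A(th,d,h): p=lid(0,d,h,th); return np.array(p[1:])
F=np.array([-.055,.105])
def a0(L2): return np.arcsin(.004/L1)+np.arcsin(.004/L2)
def f(v):
    d,h,L2=v
    return [np.linalg.norm(A(t,d,h)-F)-np.sqrt(L1**2+L2**2+2*L1*L2*np.cos(p-a0(L2))) for t,p in((1.43,0),(1.35,.7),(0,2.6))]
s=least_squares(f,[.1,-.01,.08]);v=s.x;print(v,s.fun)
d,h,L2=v
from scipy.optimize import brentq
for p in(0,.4,.55,.7,.85,1.0):
    g=lambda t:np.linalg.norm(A(t,d,h)-F)-np.sqrt(L1**2+L2**2+2*L1*L2*np.cos(p-a0(L2)))
    t=brentq(g,.2,1.6); a=A(t,d,h); D=np.linalg.norm(a-F)
    ang=np.arctan2(*(a-F)[::-1]); b=np.arccos((L1**2+D**2-L2**2)/(2*L1*D)); sg=1 if p<a0(L2) else -1
    K=F+L1*np.array([np.cos(ang+sg*b),np.sin(ang+sg*b)]); print(p,round(t,3),K.round(4),ch(Q,[.108,*K]).round(4))
print(proj("side",ch(Q,[.108,*A(1.43,d,h)]))) ; print(230+412/3.1,115+238/3.1)
s=arm.sense(); r=R.from_quat(s["ee_rot"])
ax=np.array([np.cos(.186),np.sin(.186),0])
yaw=Q[2]+np.pi/2-np.arctan2(r.as_matrix()[1,1],r.as_matrix()[0,1]); print("yaw",yaw, r.as_matrix())
for t in(0,.5,.6):
    print(t,(R.from_rotvec(ax*t)*R.from_rotvec([0,0,yaw])).as_rotvec().round(3), (R.from_rotvec(ax*t)).as_rotvec().round(3),"toolz",(R.from_rotvec(ax*t)).apply([0,0,-1]).round(3))
print(s["tcp_pos"])
# mallet
import cv2
m=optics.camera_model("top");C=m["cam_to_world"];f=200/np.tan(np.radians(m["vertical_fov"])/2)
for u,z in(((90,348),.17),):
    p=np.array([225+u[0]/3.8,155+u[1]/3.8]); dd=C[:3,:3]@[(p[0]-m["cx"])/f,-(p[1]-m["cy"])/f,-1]; print("mallet",C[:3,3]+dd*(z-C[2,3])/dd[2])
E
```

```text
[ 0.10044001 -0.02152633  0.09161842] [5.47512036e-12 3.26380589e-12 6.35330677e-12]
0 1.43 [-0.0025  0.164 ] [[0.6248 0.0209 0.164 ]]
0.4 1.411 [0.0087 0.1518] [[0.6227 0.0319 0.1518]]
0.55 1.385 [0.012  0.1469] [[0.6221 0.0351 0.1469]]
0.7 1.35 [0.0148 0.142 ] [[0.6216 0.0379 0.142 ]]
0.85 1.306 [0.0173 0.1369] [[0.6211 0.0404 0.1369]]
1.0 1.253 [0.0193 0.1317] [[0.6208 0.0424 0.1317]]
[[360.5976594  193.25709452]]
362.9032258064516 191.77419354838707
yaw 0.538762170497006 [[-9.38422004e-01  3.45490646e-01 -5.97378241e-04]
 [ 3.45491161e-01  9.38420473e-01 -1.69484854e-03]
 [-2.49623453e-05 -1.79687207e-03 -9.99998385e-01]]
0 [0.    0.    0.539] [0. 0. 0.] toolz [ 0.  0. -1.]
0.5 [ 0.504 -0.042  0.527] [0.491 0.092 0.   ] toolz [-0.089  0.471 -0.878]
0.6 [ 0.605 -0.051  0.522] [0.59  0.111 0.   ] toolz [-0.104  0.555 -0.825]
[0.21578397 0.58610627 0.24136113]
mallet [0.45625248 0.22381958 0.17      ]
```

```bash
python3 -m pendant '[[0,0,0.05,0,0,0.13,0.5],[0.01,-0.03,0.1,0,0,0.27,0],[0.03,-0.06,0.15,0,0,0.4,0],[0.05,-0.1,0.19,0,0,0.539,0],[0.08,-0.14,0.2,0,0,0.539,0]]' 30
```

```text
t: 0.72
tcp_pos: [0.2961, 0.446, 0.4452]
ee_rot: [-0.095, 0.995, 0.002, 0.001]
force: [0.2, -0.2, 0.1]
grip_width: -0.0002
```

```bash
python3 -m pendant '[[0.035,-0.048,0,0,0,0,0],[0.07,-0.096,0,0,0,0,0],[0.105,-0.144,0,0,0,0,0],[0.14,-0.192,0,0,0,0,0],[0.17,-0.24,0,0,0,0,0]]' && python3 -m pendant '[[0.035,-0.048,0,0,0,0,0],[0.07,-0.096,0,0,0,0,0],[0.105,-0.144,0,0,0,0,0],[0.14,-0.192,0,0,0,0,0],[0.16,-0.25,0,0,0,0,0]]'
```

```text
t: 1.35
tcp_pos: [0.4667, 0.2046, 0.4419]
ee_rot: [-0.093, 0.996, -0.0, -0.0]
force: [0.3, 0.8, 0.0]
grip_width: 0.0
t: 1.98
tcp_pos: [0.6271, -0.0439, 0.4407]
ee_rot: [-0.094, 0.996, 0.0, -0.001]
force: [0.6, -0.3, -0.1]
grip_width: 0.0
```

```bash
python3 -m pendant '[[0,0,-0.03,0.123,0.023,0,0],[0.002,0,-0.06,0.246,0.046,0,0],[0.003,0,-0.09,0.369,0.069,0,0],[0.004,0,-0.12,0.491,0.092,0,0],[0.005,0.005,-0.15,0.491,0.092,0,0]]' && python3 -m pendant '[[0,0.01,-0.025,0,0,0,0],[0,0.026,-0.05,0,0,0,0],[-0.002,0.034,-0.068,0,0,0,0],[-0.002,0.034,-0.068,0,0,0,0]]'
python3 - <<'E'
from h import *; import cv2
from ov import ov
s=arm.sense(); print(s["tcp_pos"],s["force"],s["joint_pos"].round(2)); print(R.from_quat(s["ee_rot"]).as_matrix()[:,2])
for n,b,k in(("side",(230,115,420,305),3.1),("top",(225,155,435,295),3.8)):
    a=optics.camera(n); cv2.imwrite(f"pics/{n}1.png",a); x0,y0,x1,y1=b
    cv2.imwrite(f"pics/{n}1z.png",cv2.resize(a[y0:y1,x0:x1],None,fx=k,fy=k,interpolation=cv2.INTER_CUBIC))
E
```

```text
t: 2.6
tcp_pos: [0.6302, -0.042, 0.2887]
ee_rot: [-0.087, 0.965, 0.247, -0.024]
force: [0.3, 1.0, -0.8]
grip_width: 0.0002
t: 3.1
tcp_pos: [0.6279, -0.0033, 0.2224]
ee_rot: [-0.09, 0.965, 0.247, -0.025]
force: [-0.0, 0.2, 0.4]
grip_width: -0.0001
[ 0.62788039 -0.00328249  0.22242843] [-0.02527027  0.24773436  0.36974795] [-0.02  0.55  0.34  1.3  -0.61  1.58  2.13]
[-0.09241588  0.47157822 -0.87696824]
```

View pics/side1z.png

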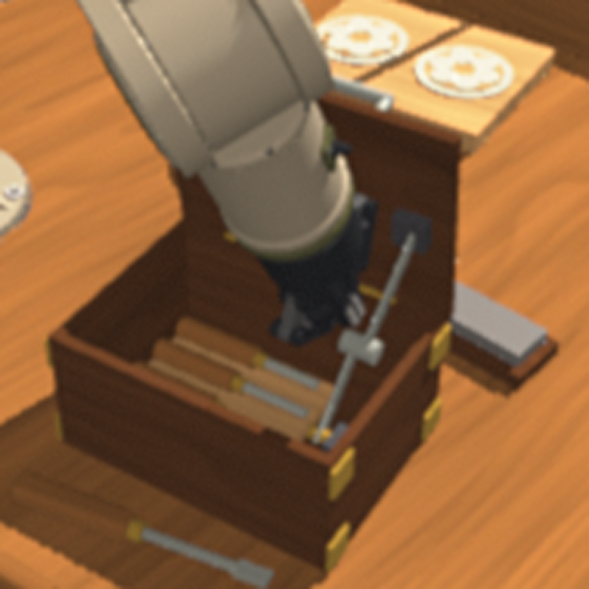

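View pics/top1z.png

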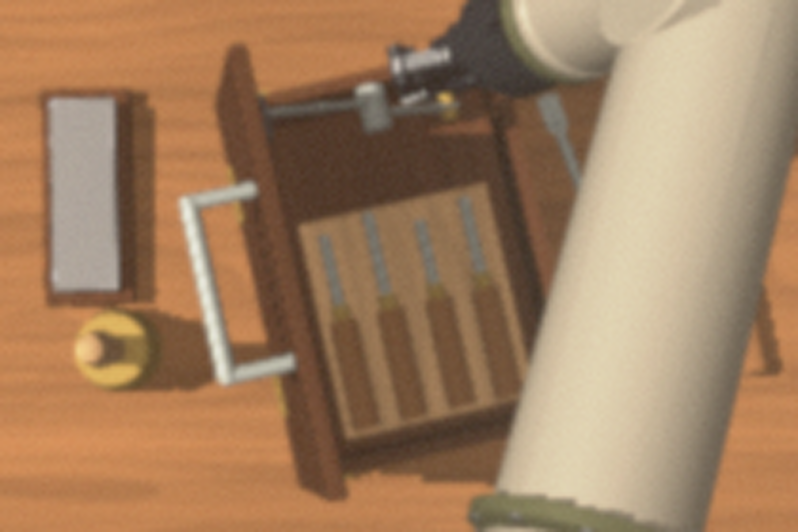

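The fingertips sit just above the knuckle and line up with it: in the top crop the tip is at (405,97) and the knuckle at (372,107), with the tool leaning towards the hinge. Now I press.

```bash
python3 -m pendant '[[-0.001,0.006,-0.016,0,0,0,0],[-0.001,0.011,-0.03,0,0,0,0],[-0.002,0.016,-0.042,0,0,0,0],[-0.002,0.018,-0.046,0,0,0,0]]' && python3 -m pendant '[[-0.0005,0.002,-0.003,0,0,0,0],[-0.001,0.005,-0.006,0,0,0,0],[-0.0015,0.008,-0.01,0,0,0,0],[-0.0015,0.008,-0.01,0,0,0,0]]'
```

```text
t: 3.7
tcp_pos: [0.6263, 0.0144, 0.1772]
ee_rot: [-0.09, 0.965, 0.247, -0.024]
force: [-0.8, -0.5, 2.3]
grip_width: -0.0003
t: 4.2
tcp_pos: [0.6254, 0.0219, 0.168]
ee_rot: [-0.09, 0.965, 0.246, -0.023]
force: [0.6, -0.1, -0.1]
grip_width: 0.0002
```

```bash
python3 -m pendant '[[-0.0005,0.002,-0.003,0,0,0,0],[-0.001,0.005,-0.006,0,0,0,0],[-0.0015,0.007,-0.01,0,0,0,0],[-0.0015,0.008,-0.012,0,0,0,0],[-0.0015,0.008,-0.012,0,0,0,0]]'
python3 - <<'E'
from h import *; import cv2
for n,b,k in(("side",(230,115,420,305),3.1),):
    a=optics.camera(n); cv2.imwrite(f"pics/{n}2.png",a); x0,y0,x1,y1=b
    cv2.imwrite(f"pics/{n}2z.png",cv2.resize(a[y0:y1,x0:x1],None,fx=k,fy=k,interpolation=cv2.INTER_CUBIC))
E
```

```text
t: 4.82
tcp_pos: [0.6238, 0.0292, 0.1558]
ee_rot: [-0.09, 0.965, 0.246, -0.023]
force: [0.6, -0.7, 0.6]
grip_width: -0.0001
```

View pics/side2z.png

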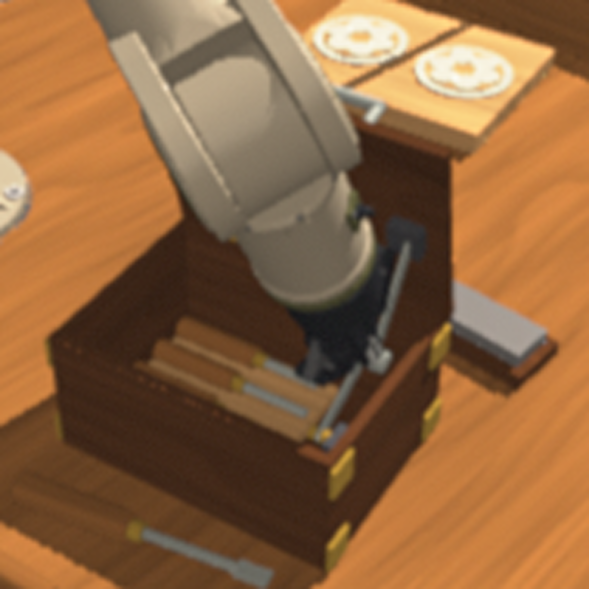

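The stay is clearly broken: the knuckle moved down to (378,357) and the lid's corner dropped from (460,147) to (450,157). I'll retreat along the tool axis and look again.

```bash
python3 -m pendant '[[0.002,-0.01,0.02,0,0,0,0],[0.006,-0.028,0.055,0,0,0,0],[0.008,-0.05,0.11,0,0,0,0],[0.008,-0.06,0.17,0,0,0,0],[0.008,-0.06,0.23,0,0,0,0]]' && python3 -m pendant '[[-0.01,-0.02,0.03,-0.123,-0.023,0,0],[-0.03,-0.03,0.06,-0.246,-0.046,0,0],[-0.06,-0.03,0.07,-0.369,-0.069,0,0.2],[-0.09,0,0.07,-0.491,-0.092,0,0.4],[-0.1,0.04,0.07,-0.491,-0.092,0,0.42]]'
python3 - <<'E'
from h import *; import cv2
for n,b,k in(("side",(230,115,420,305),3.1),("top",(225,155,435,295),3.8)):
    a=optics.camera(n); cv2.imwrite(f"pics/{n}3.png",a); x0,y0,x1,y1=b
    cv2.imwrite(f"pics/{n}3z.png",cv2.resize(a[y0:y1,x0:x1],None,fx=k,fy=k,interpolation=cv2.INTER_CUBIC))
E
```

```text
t: 5.5
tcp_pos: [0.6314, -0.0315, 0.3878]
ee_rot: [-0.089, 0.965, 0.246, -0.023]
force: [-0.1, -0.3, -0.5]
grip_width: -0.0
t: 6.12
tcp_pos: [0.5301, 0.0118, 0.4573]
ee_rot: [-0.095, 0.996, -0.0, 0.001]
force: [0.1, 0.7, 0.5]
grip_width: 0.0361
```

View pics/side3z.png

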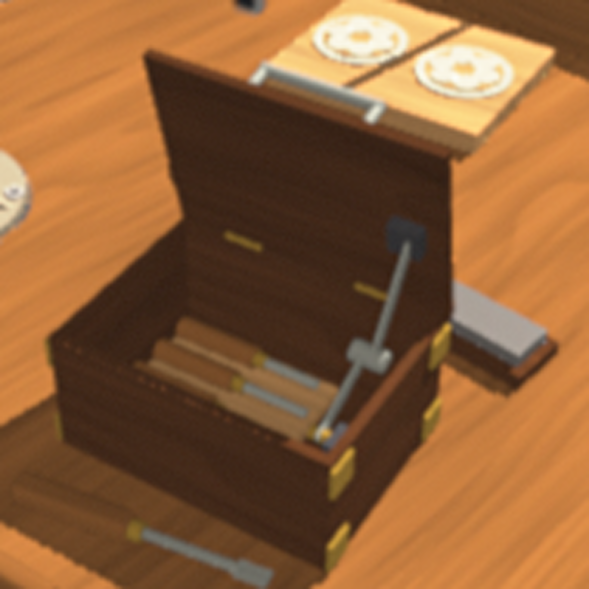

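View pics/top3z.png

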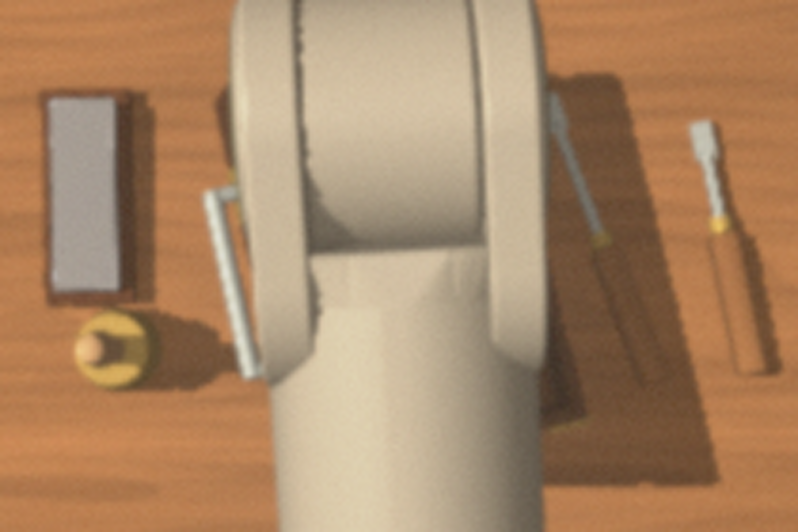

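The stay is folded and standing. The handle bar now runs from (210,195) to (250,377) in the top crop. I'll fit the lid angle from that.

Run:
```python
from h import *
from scipy.optimize import least_squares
T=np.array([[225+u/3.8,155+v/3.8] for u,v in((210,195),(250,377))])
S=np.array([[230+u/3.1,115+v/3.1] for u,v in((262,74),(377,109),(147,52),(452,152))])
def r(p):
    t,dx=p
    a=proj("top",ch(Q,[lid(.055+dx,.175,.054,t),lid(-.055+dx,.175,.054,t)]))-T
    b=proj("side",ch(Q,[lid(-.055,.175,.054,t),lid(.055,.175,.054,t),lid(-.142,.206,0,t),lid(.142,.206,0,t)]))-S
    return np.r_[a,b].ravel()
s=least_squares(r,[1.35,0]); t,dx=s.x; print(s.x,s.fun.reshape(-1,2).round(1))
B=ch(Q,lid(0,.175,.054,t))[0]; print("bar",B,"TCP grasp",B-[0,0,.008]); print(arm.sense()["tcp_pos"])
```

```text
[ 1.34120302 -0.005828  ] [[ 0.9  0.9]
 [-0.2 -1. ]
 [ 2.5 -1.9]
 [ 1.9 -0.8]
 [-1.  -0.5]
 [-1.7  1.5]]
bar [0.49734806 0.11421138 0.31269723] TCP grasp [0.49734806 0.11421138 0.30469723]
[0.53064399 0.01585518 0.45665208]
```

```bash
python3 -m pendant '[[-0.02,0.05,0,0,0,0,0.42],[-0.037,0.098,0,0,0,0,0.42],[-0.037,0.098,-0.05,0,0,0,0.42],[-0.037,0.098,-0.09,0,0,0,0.42],[-0.037,0.098,-0.09,0,0,0,0.42]]'
python3 - <<'E'
from h import *; import cv2
s=arm.sense(); print(s["tcp_pos"],s["force"])
for n,b,k in(("side",(290,75,420,205),4.5),("top",(225,155,435,295),3.8)):
    a=optics.camera(n); cv2.imwrite(f"pics/{n}4.png",a); x0,y0,x1,y1=b
    cv2.imwrite(f"pics/{n}4z.png",cv2.resize(a[y0:y1,x0:x1],None,fx=k,fy=k,interpolation=cv2.INTER_CUBIC))
E
```

```text
t: 6.85
tcp_pos: [0.4934, 0.107, 0.3634]
ee_rot: [-0.093, 0.996, -0.001, -0.003]
force: [-0.6, 0.0, 0.3]
grip_width: 0.0358
[0.49341957 0.10697921 0.36341282] [-0.58800216  0.01732934  0.25217214]
```

View pics/side4z.png

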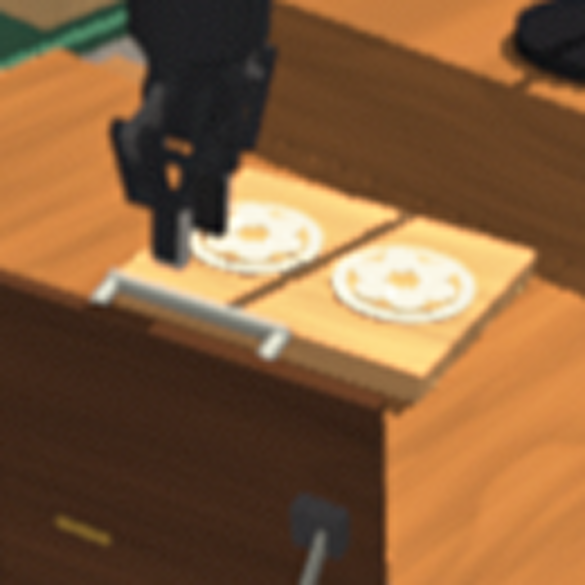

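View pics/top4z.png

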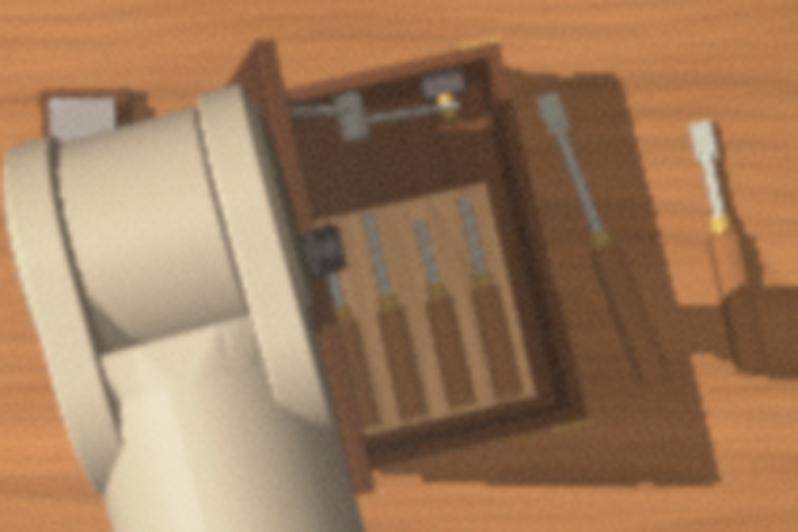

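Fingers straddle above the bar, at about (195,245) against the bar at (190,305) in the side crop. I'll shift +7 mm in y and descend.

```bash
python3 -m pendant '[[0,0.007,-0.015,0,0,0,0.42],[0,0.007,-0.03,0,0,0,0.42],[0,0.007,-0.045,0,0,0,0.42],[0,0.007,-0.061,0,0,0,0.42],[0,0.007,-0.061,0,0,0,0.42]]'
python3 - <<'E'
from h import *; import cv2
s=arm.sense(); print(s["tcp_pos"],s["force"])
for n,b,k in(("side",(290,75,420,205),4.5),):
    a=optics.camera(n); cv2.imwrite(f"pics/{n}5.png",a); x0,y0,x1,y1=b
    cv2.imwrite(f"pics/{n}5z.png",cv2.resize(a[y0:y1,x0:x1],None,fx=k,fy=k,interpolation=cv2.INTER_CUBIC))
E
```

```text
t: 7.58
tcp_pos: [0.4942, 0.1142, 0.3036]
ee_rot: [-0.093, 0.996, -0.0, -0.001]
force: [-0.5, 0.3, -0.1]
grip_width: 0.0358
[0.49418561 0.11422957 0.30360257] [-0.53798457  0.2629913  -0.12010295]
```

View pics/side5z.png

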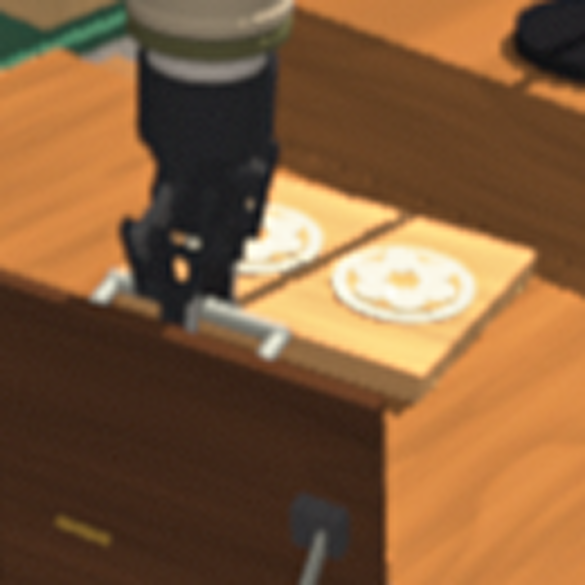

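The bar (about (195,310)) lies between the fingers with no contact force, so I close on it.

```bash
python3 -m pendant '[[0,0,0,0,0,0,0.3],[0,0,0,0,0,0,0.2],[0,0,0,0,0,0,0.1],[0,0,0,0,0,0,0],[0,0,0,0,0,0,0]]' 35
python3 - <<'E'
from h import *
s=arm.sense(); p=s["tcp_pos"]; print(p,s["force"],s["moment"],s["grip_width"])
# grasp point = bar; hinge
hc=ch(Q,[0,.1,.13])[0]; yh=np.array([-np.sin(.186),np.cos(.186),0])
b=p+[0,0,.008]; off=(b-hc)@yh; z=b[2]-.13; print(off,z,np.hypot(off,z))
ph=np.arctan2(.054,.175)
a0=np.arctan2(z,-off)-ph; print("lid",a0)
b0=p
for t in np.arange(1.34,-.02,-.1).tolist()+[0.0]:
    d=-.1831*np.cos(t+ph)+.1831*np.cos(1.34+ph); dz=.1831*(np.sin(t+ph)-np.sin(1.34+ph))
    print(round(t,2),(d*yh+[0,0,dz]).round(4))
E
```

```text
t: 8.25
tcp_pos: [0.4951, 0.1145, 0.3059]
ee_rot: [-0.093, 0.996, 0.0, 0.001]
force: [-0.8, -0.8, 5.3]
grip_width: 0.0108
[0.49514662 0.11447554 0.305857  ] [-0.80961682 -0.84123692  5.26765307] [-0.26151377  0.08524369  0.22723794] 0.010759252971216682
0.013422939108157167 0.18385700419326695 0.18434634057996452
lid 1.3443726998363177
1.34 [0. 0. 0.]
1.24 [ 0.0034 -0.018   0.0003]
1.14 [ 0.0068 -0.0359 -0.0012]
1.04 [ 0.0101 -0.0536 -0.0045]
0.94 [ 0.0133 -0.0709 -0.0095]
0.84 [ 0.0165 -0.0876 -0.0164]
0.74 [ 0.0195 -0.1035 -0.0248]
0.64 [ 0.0223 -0.1185 -0.0349]
0.54 [ 0.0249 -0.1325 -0.0464]
0.44 [ 0.0273 -0.1453 -0.0593]
0.34 [ 0.0295 -0.1567 -0.0734]
0.24 [ 0.0314 -0.1667 -0.0886]
0.14 [ 0.033  -0.1752 -0.1048]
0.04 [ 0.0342 -0.182  -0.1217]
0.0 [ 0.0347 -0.1843 -0.1287]
```

```bash
python3 -m pendant '[[0.0007,-0.0036,0.0005,0,0,0,0],[0.0014,-0.0072,0.001,0,0,0,0],[0.002,-0.0108,0.001,0,0,0,0],[0.0027,-0.0144,0.001,0,0,0,0],[0.0034,-0.018,0.001,0,0,0,0]]'
cat > st.py <<'E'
from h import *
s=arm.sense(); p=s["tcp_pos"]; yh=np.array([-np.sin(.186),np.cos(.186),0]); ph=np.arctan2(.054,.175)
hc=np.array([.4951,.1145,0])-yh*.0134
o=(p-hc)@yh; z=p[2]+.008-.13; t=np.arctan2(z,-o)-ph
print("lid",t.round(3),"rad",np.hypot(o,z).round(4),"x-err",((p-hc)@[yh[1],-yh[0],0]).round(4),"F",s["force"].round(1),"w",s["grip_width"].round(4),p.round(4))
print("F along y",(s["force"]@yh).round(1))
for k in(.05,.1,.15,.2,.25):
    tt=max(t-k,0); d=-.1838*np.cos(tt+ph)-o; print(round(tt,2),(d*yh+[0,0,.1838*np.sin(tt+ph)-z]).round(4))
E
python3 st.py
```

```text
t: 8.88
tcp_pos: [0.4988, 0.0965, 0.3066]
ee_rot: [-0.093, 0.996, 0.0, 0.001]
force: [4.6, 4.0, 2.9]
grip_width: 0.0106Traceback (most recent call last):
  File "st.py", line 5, in <module>
    print("lid",t.round(3),"rad",np.hypot(o,z).round(4),"x-err",((p-hc)@[yh[1],-yh[0],0]).round(4),"F",s["force"].round(1),"w",s["grip_width"].round(4),p.round(4))
                                                                                                                               ^^^^^^^^^^^^^^^^^^^^^
AttributeError: 'float' object has no attribute 'round'
```

```bash
sed -i 's/s\["grip_width"\].round(4)/round(s["grip_width"],4)/' st.py; python3 st.py; python3 -m pendant '[[0.0007,-0.0036,0,0,0,0,0],[0.0013,-0.0072,-0.0003,0,0,0,0],[0.002,-0.0108,-0.0007,0,0,0,0],[0.0026,-0.0144,-0.001,0,0,0,0],[0.0032,-0.018,-0.0015,0,0,0,0]]'; python3 st.py
```

```text
lid 1.244 rad 0.1847 x-err 0.0003 F [4.6 4.  2.9] w 0.0106 [0.4988 0.0965 0.3066]
F along y 3.1
1.19 [ 0.0017 -0.009  -0.0013]
1.14 [ 0.0034 -0.018  -0.0023]
1.09 [ 0.0051 -0.0269 -0.0037]
1.04 [ 0.0067 -0.0358 -0.0055]
0.99 [ 0.0084 -0.0445 -0.0078]
t: 9.5
tcp_pos: [0.5025, 0.0782, 0.3053]
ee_rot: [-0.093, 0.996, 0.0, 0.001]
force: [5.6, 3.0, 3.4]
grip_width: 0.0104
lid 1.143 rad 0.1848 x-err 0.0005 F [5.6 3.  3.4] w 0.0104 [0.5025 0.0782 0.3053]
F along y 2.0
1.09 [ 0.0017 -0.0088 -0.0024]
1.04 [ 0.0033 -0.0176 -0.0043]
0.99 [ 0.005  -0.0264 -0.0066]
0.94 [ 0.0066 -0.035  -0.0093]
0.89 [ 0.0082 -0.0435 -0.0125]
```

```bash
python3 -m pendant '[[0.0012,-0.007,-0.001,0,0,0,0],[0.0025,-0.014,-0.0027,0,0,0,0],[0.0037,-0.021,-0.0045,0,0,0,0],[0.005,-0.028,-0.0066,0,0,0,0],[0.0062,-0.035,-0.0088,0,0,0,0]]'; python3 st.py
```

```text
t: 10.12
tcp_pos: [0.5092, 0.0429, 0.2966]
ee_rot: [-0.093, 0.996, -0.0, 0.002]
force: [10.4, 3.1, 2.7]
grip_width: 0.0104
lid 0.943 rad 0.1845 x-err 0.0006 F [10.4  3.1  2.7] w 0.0104 [0.5092 0.0429 0.2966]
F along y 1.1
0.89 [ 0.0016 -0.0083 -0.0038]
0.84 [ 0.0031 -0.0166 -0.0074]
0.79 [ 0.0046 -0.0247 -0.0115]
0.74 [ 0.0061 -0.0326 -0.0159]
0.69 [ 0.0076 -0.0403 -0.0207]
```

```bash
python3 -m pendant '[[0.002,-0.0067,-0.0028,0,0,0,0],[0.0035,-0.0133,-0.0058,0,0,0,0],[0.005,-0.0198,-0.009,0,0,0,0],[0.0062,-0.0262,-0.0124,0,0,0,0],[0.0075,-0.0326,-0.0158,0,0,0,0]]'; python3 st.py
```

```text
t: 10.75
tcp_pos: [0.516, 0.0098, 0.2805]
ee_rot: [-0.093, 0.996, -0.0, 0.001]
force: [7.6, 1.3, -0.4]
grip_width: 0.0107
lid 0.739 rad 0.1839 x-err 0.0012 F [ 7.6  1.3 -0.4] w 0.0107 [0.516  0.0098 0.2805]
F along y -0.2
0.69 [ 0.0014 -0.0076 -0.005 ]
0.64 [ 0.0028 -0.015  -0.0102]
0.59 [ 0.0042 -0.0222 -0.0158]
0.54 [ 0.0055 -0.029  -0.0218]
0.49 [ 0.0067 -0.0356 -0.0281]
```

```bash
python3 -m pendant '[[0.002,-0.006,-0.004,0,0,0,0],[0.0035,-0.012,-0.0081,0,0,0,0],[0.0045,-0.0178,-0.0124,0,0,0,0],[0.0057,-0.0235,-0.017,0,0,0,0],[0.0068,-0.029,-0.0218,0,0,0,0]]'; python3 st.py
```

```text
t: 11.38
tcp_pos: [0.522, -0.0188, 0.258]
ee_rot: [-0.093, 0.996, -0.0, -0.0]
force: [2.4, -3.1, 3.4]
grip_width: 0.0107
lid 0.538 rad 0.1831 x-err 0.0017 F [ 2.4 -3.1  3.4] w 0.0107 [ 0.522  -0.0188  0.258 ]
F along y -3.5
0.49 [ 0.0013 -0.007  -0.0058]
0.44 [ 0.0025 -0.0133 -0.0124]
0.39 [ 0.0036 -0.0192 -0.0194]
0.34 [ 0.0047 -0.0247 -0.0266]
0.29 [ 0.0056 -0.0299 -0.0342]
```

```bash
python3 -m pendant '[[0.001,-0.005,-0.005,0,0,0,0],[0.002,-0.01,-0.0102,0,0,0,0],[0.003,-0.015,-0.0155,0,0,0,0],[0.004,-0.0197,-0.021,0,0,0,0],[0.0048,-0.0242,-0.0268,0,0,0,0]]'; python3 st.py
```

```text
t: 12.0
tcp_pos: [0.5268, -0.0422, 0.231]
ee_rot: [-0.093, 0.996, 0.0, -0.0]
force: [2.5, -2.0, 0.9]
grip_width: 0.0107
lid 0.34 rad 0.1826 x-err 0.0022 F [ 2.5 -2.   0.9] w 0.0107 [ 0.5268 -0.0422  0.231 ]
F along y -2.5
0.29 [ 0.0012 -0.0062 -0.0068]
0.24 [ 0.0021 -0.011  -0.0145]
0.19 [ 0.0029 -0.0154 -0.0225]
0.14 [ 0.0037 -0.0195 -0.0308]
0.09 [ 0.0044 -0.0231 -0.0392]
```

```bash
python3 -m pendant '[[0.0008,-0.004,-0.006,0,0,0,0],[0.0016,-0.0078,-0.012,0,0,0,0],[0.0024,-0.0114,-0.018,0,0,0,0],[0.003,-0.0148,-0.0243,0,0,0,0],[0.0037,-0.018,-0.0306,0,0,0,0]]'; python3 st.py
```

```text
t: 12.62
tcp_pos: [0.5305, -0.0602, 0.2004]
ee_rot: [-0.093, 0.996, 0.0, -0.0]
force: [2.7, 0.2, 0.2]
grip_width: 0.0109
lid 0.145 rad 0.1825 x-err 0.0025 F [2.7 0.2 0.2] w 0.0109 [ 0.5305 -0.0602  0.2004]
F along y -0.3
0.09 [ 0.0009 -0.0048 -0.0079]
0.04 [ 0.0015 -0.0081 -0.0164]
0 [ 0.002  -0.0106 -0.0243]
0 [ 0.002  -0.0106 -0.0243]
0 [ 0.002  -0.0106 -0.0243]
```

```bash
python3 -m pendant '[[0.0004,-0.002,-0.004,0,0,0,0],[0.0008,-0.0038,-0.008,0,0,0,0],[0.0012,-0.0056,-0.012,0,0,0,0],[0.0015,-0.0073,-0.016,0,0,0,0],[0.0018,-0.009,-0.02,0,0,0,0]]'; python3 st.py; python3 -m pendant '[[0.0002,-0.0006,-0.0015,0,0,0,0],[0.0002,-0.001,-0.003,0,0,0,0],[0.0002,-0.0014,-0.0045,0,0,0,0],[0.0002,-0.0014,-0.0045,0,0,0,0]]'; python3 st.py
```

```text
t: 13.25
tcp_pos: [0.5323, -0.0687, 0.1806]
ee_rot: [-0.093, 0.996, 0.0, -0.0]
force: [3.4, 3.6, -1.5]
grip_width: 0.0106
lid 0.026 rad 0.1831 x-err 0.0026 F [ 3.4  3.6 -1.5] w 0.0106 [ 0.5323 -0.0687  0.1806]
F along y 2.9
0 [ 0.0004 -0.0021 -0.0044]
0 [ 0.0004 -0.0021 -0.0044]
0 [ 0.0004 -0.0021 -0.0044]
0 [ 0.0004 -0.0021 -0.0044]
0 [ 0.0004 -0.0021 -0.0044]
t: 13.75
tcp_pos: [0.5326, -0.0702, 0.1762]
ee_rot: [-0.093, 0.996, 0.0, -0.0]
force: [4.0, 3.1, -4.2]
grip_width: 0.0103
lid 0.001 rad 0.1833 x-err 0.0027 F [ 4.   3.1 -4.2] w 0.0103 [ 0.5326 -0.0702  0.1762]
F along y 2.3
0 [ 0.0001 -0.0006 -0.    ]
0 [ 0.0001 -0.0006 -0.    ]
0 [ 0.0001 -0.0006 -0.    ]
0 [ 0.0001 -0.0006 -0.    ]
0 [ 0.0001 -0.0006 -0.    ]
```

```bash
python3 -m pendant '[[0,-0.0003,-0.001,0,0,0,0],[0,-0.0006,-0.002,0,0,0,0],[0,-0.0006,-0.003,0,0,0,0],[0,-0.0006,-0.003,0,0,0,0]]'; python3 st.py|head -1
```

```text
t: 14.25
tcp_pos: [0.5327, -0.0708, 0.1742]
ee_rot: [-0.093, 0.996, 0.0, 0.0]
force: [-0.4, 5.7, 4.1]
grip_width: 0.011
lid -0.01 rad 0.1833 x-err 0.0027 F [-0.4  5.7  4.1] w 0.011 [ 0.5327 -0.0708  0.1742]
```

```bash
python3 -m pendant '[[0,0,-0.001,0,0,0,0],[0,0,-0.002,0,0,0,0],[0,0,-0.003,0,0,0,0],[0,0,-0.003,0,0,0,0]]'; python3 st.py|head -1
python3 - <<'E'
from h import *; import cv2
for n,b,k in(("side",(230,115,420,305),3.1),("top",(225,155,435,295),3.8)):
    a=optics.camera(n); cv2.imwrite(f"pics/{n}6.png",a); x0,y0,x1,y1=b
    cv2.imwrite(f"pics/{n}6z.png",cv2.resize(a[y0:y1,x0:x1],None,fx=k,fy=k,interpolation=cv2.INTER_CUBIC))
E
```

```text
t: 14.75
tcp_pos: [0.5329, -0.0708, 0.174]
ee_rot: [-0.093, 0.996, 0.001, 0.001]
force: [-12.4, 7.4, 28.8]
grip_width: 0.0106
lid -0.011 rad 0.1833 x-err 0.0028 F [-12.4   7.4  28.8] w 0.0106 [ 0.5329 -0.0708  0.174 ]
```

View pics/side6z.png

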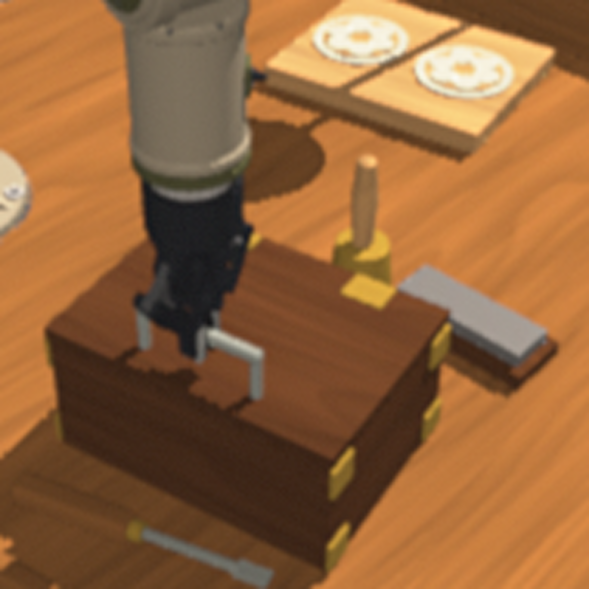

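The lid lies flat on the rim with a firm stop at 29 N. Next I relieve the pressure, open and retreat upward.

```bash
python3 -m pendant '[[0,0,0.002,0,0,0,0],[0,0,0.003,0,0,0,0.1],[0,0,0.003,0,0,0,0.3],[0,0,0.003,0,0,0,0.42],[0,0,0.003,0,0,0,0.42]]'; python3 st.py|head -1;  python3 -m pendant '[[0,0,0.01,0,0,0,0.42],[0,0,0.025,0,0,0,0.42],[0,0,0.05,0,0,0,0.42],[0,0,0.1,0,0,0,0.42],[0,0,0.15,0,0,0,0.42]]'
python3 -m pendant '[[-0.01,-0.04,0.02,0,0,0,0.42],[-0.02,-0.08,0.03,0,0,0,0.42],[-0.02,-0.14,0.03,0,0,0,0.42],[-0.02,-0.2,0.03,0,0,0,0.42],[-0.02,-0.2,0.03,0,0,0,0.42]]'
python3 - <<'E'
from h import *; from ov import ov; import cv2
for n,b,k in(("side",(230,115,420,305),3.1),("top",(225,155,435,295),3.8)):
    a=optics.camera(n); cv2.imwrite(f"pics/{n}7.png",a)
    ov(f"pics/{n}7.png",n,Q,0.,f"pics/{n}7z.png",b,k)
E
```

```text
t: 15.48
tcp_pos: [0.5322, -0.072, 0.1732]
ee_rot: [-0.093, 0.996, -0.0, -0.0]
force: [0.0, -0.4, -0.3]
grip_width: 0.0361
lid -0.017 rad 0.184 x-err 0.0019 F [ 0.  -0.4 -0.3] w 0.0361 [ 0.5322 -0.072   0.1732]
t: 16.1
tcp_pos: [0.5322, -0.0714, 0.3262]
ee_rot: [-0.093, 0.996, -0.0, 0.0]
force: [0.6, -0.3, -0.5]
grip_width: 0.036
t: 16.73
tcp_pos: [0.5101, -0.2773, 0.3545]
ee_rot: [-0.088, 0.996, -0.002, -0.0]
force: [0.1, 0.9, 0.1]
grip_width: 0.0359
```

View pics/side7z.png

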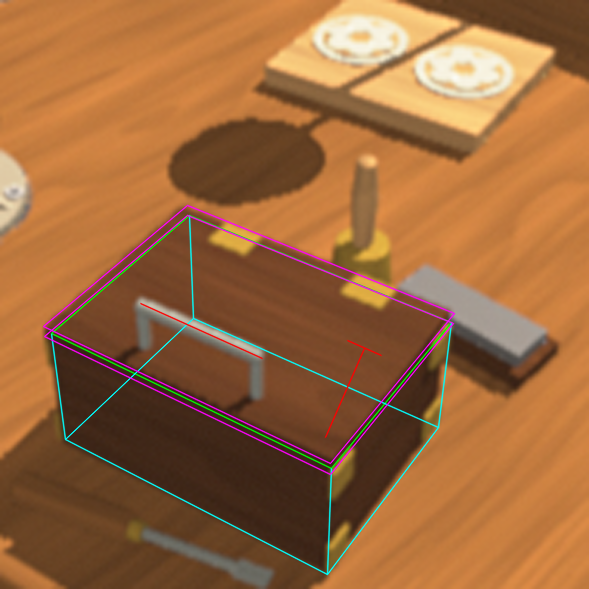

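View pics/top7z.png

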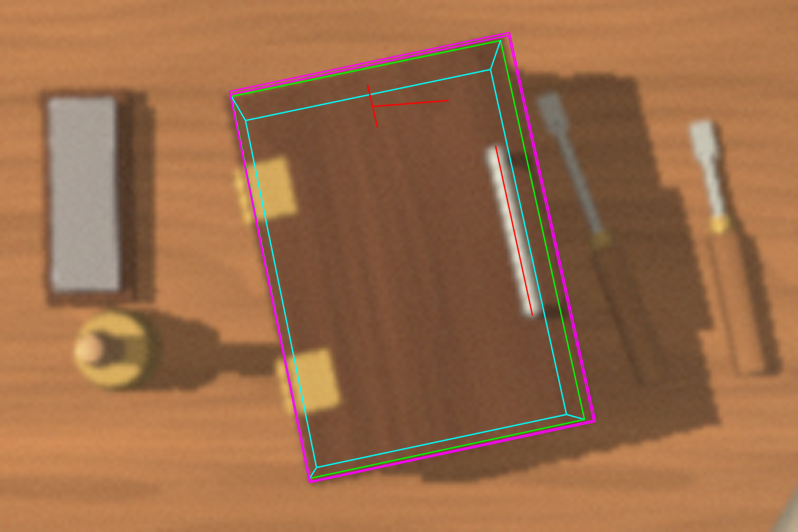

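The lid matches the model at angle 0 in both views, and the oilstone, mallet and gouges are at the same pixels as at the start. The arm is clear, so I hand in.

```bash
python3 -c "
from bench import arm
s=arm.sense(); print(s['t'],s['force'].round(1)); print(arm.close_job())"
```

```text
16.825 [0.6 1.4 0.6]
the job is handed in; nothing more can be done
None
```

The lid is shut and I handed the job in at t ≈ 16.8 s; the hand-in reports no verdict.

- **Breaking the stay:** I pressed the knuckle down and towards the hinge with the closed fingers, the tool tilted. The picture then showed the stay folded, and the lid fit gave about 1.34 rad. By the stay geometry that is a fold of roughly 0.7 rad, which I did not measure directly.
- **Lowering the lid:** I pinched the handle bar and lowered it along its arc at about 0.3 rad/s, with at most about 11 N on the tool. I then pressed it onto the rim until a firm stop at about 30 N.
- **Last checks:** After releasing and backing off, both views match the fitted chest model with the lid at angle 0. The mallet, oilstone and both gouges show no visible shift in the pictures. The tool read only about 1–2 N, and the arm stands well clear.
- **Small disagreements:** A few points in the pose fits were off by up to 3 px. The lid angle worked out from the TCP read −0.011 rad at the stop, about 2 mm of calibration error. A side force of up to 10 N on the way down came from a slight yaw error, which I corrected as I went.
- **Not checked:** The final stay fold is hidden under the shut lid, so I infer it from the lid angle.

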